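# Strike the arc lamp with its shutter closed

## Robot

A 6-joint arm with a two-finger parallel gripper is mounted at the origin on the work surface. World frame = base frame: x ahead of the robot, y to its left, z up, the work surface at z = 0. Lengths are in m, angles in rad, forces in N, time in s.
With the tool pointing down it reaches from about 0.375 to 0.975 m from the base axis. Payload 3.8 kg.
Tool frame: the origin (TCP) lies on the centre line of the jaws, within the pads' length; the fingertips stand 25 mm ahead of it and the grasp point (between the pads) lies 6 mm ahead of it; z points along the fingers, y is the direction in which the jaws open and shut (so a half turn about z gives the same grasp; the last joint's range is limited). The gripper opens to 85 mm and grips with 20 to 120 N. Pads are 22 mm wide; open, the fingers measure 114 mm over their backs; the gripper's body (76 mm by 85 mm) begins 54 mm behind the grasp point. The pads swing forward as they close: fully open they stand 13 mm farther back than shut.
Start: joints at [-1.22, 0.264, 1.604, -0, 1.274, -0.037], TCP at [0.255, -0.625, 0.256] pointing down, gripper open.
Joint ranges: [-2.63, 2.63], [-0.94, 2.18], [0.31, 2.57], [-1.31, 4.45], [0, 2.66], [-2.55, 2.55]. Speed limits (rad/s): [2.57, 2.57, 3.14, 3.14, 3.14, 3.14].

## Interface

Orientations are given as a rotation vector (axis times angle).
In Python, from workcell import bot gives the robot as it stands.
- The arm moves only by the tool servo_tool, never from a script. Its argument "moves" is a list of rows, each a list of 3 entries, a list of its own where there are three numbers: the closure in counts, from 0 (fully open) to 255 (shut), then the shift along the tool's x, y, z in m, then the turn about the tool's z in rad. A call has exactly 8 rows; each row shifts and turns the pose as measured when the row begins, along the tool's axes as they then stand; what a row does not reach is not made up. A row lasts 1/12 s, in which the tool goes at most 41.7 mm and 7.16 degrees, less where a joint would pass 70% of its speed; a pose out of reach is approached as far as the arm can. A call is refused whole if a number of a shift passes 0.0417 or a number of a turn 0.125, either way. A call with a gripper value outside its range is refused whole. The fingers move at their own pace and stop on an object; "newtons" is the grip in N (left out, the last holds). Time passes only in rows, so rows that do not move let the fingers close, or fill a call up. It gives the time, the measured TCP pose, the force and the opening at its end, in the units of the state.
- bot.read_state(): the state, without advancing time (a new reading comes with each control period).
- bot.read_camera(name): name is "scene" or "top" or "wrist"; returns a dict with "pixels" (420x560x3 uint8, red, green, blue), "depth" (420x560 float32, m along the optical axis (not along the pixel's ray), 0 where there is no reading), "intrinsics" (3x3 intrinsics, pixels), "R" (3x3) and "t" (3): a world point X has camera coordinates R X + t. Camera axes: x right, y down, z forward; pixel columns grow to the right and rows downward; lengths in m; the calibration is good to about 2 mm. A picture is of the moment at which its call begins.
- bot.finish_job(): hands the job in, once; it reports no verdict.
The state is a dict: "time": time; "q": joint angles; "joint_vel": joint speeds; "joint_torque": joint torques, N m; "tool_pos": TCP position; "tcp_rot": TCP orientation; "wrist_force": force on the tool from outside, world axes, zero at the start; "torque": the same for the moment, N m; "width": opening from 0.0 (shut) to 1.0 (fully open).
Only numpy, scipy, OpenCV 4.12 (cv2) and the standard library are available. Lean on these libraries where they do the work, as an engineer would, in place of code of your own. Each camera call takes 0.05 s, during which the arm holds its last target.

## Task

Start the microscope's arc lamp. First close the shutter on the lamp house by pushing its slide fully down; then, on the lamp power supply, lift the sprung guard, flip the toggle under it over to ON (away from the robot) and let the guard drop fully shut over it. Leave the slide box, the bottle and the mouse where they are.

Things in the scene. Friction and masses are not known exactly. Their poses are not given: they have to be found in the camera images.
- supply: Lamp power supply: fixed white metal case 240 (x) x 220 (y) x 80 mm high; black vent slots across the rear of its top, the guarded switch at the front of its top, on its centre line. Origin: centre of its underside; x axis from its front (robot side) to its rear, z up. Left or right of centre, beside the lamp house, turned up to 0.3 rad. The toggle's pivot is at x -78, z 84 mm in this frame.
- guard_hinge (a point): Centre of the hinge pin of the guard, a folded bare aluminium cover 66 mm wide, closed at front, top and sides, open at the rear; shut, its top is 47 mm above the pin and its front wall 70 mm in front of it. Fixed on the supply at x -40, z 90 mm in its frame (10 mm above the case's top); the pin runs along the supply's y.
- guard_lip (a point): Centre of the rolled front edge (round bead, 8 mm diameter, 50 mm wide) of the guard's lift lip, which sticks out 14 mm from the foot of its front wall. Shut, this point is 80 mm in front of the hinge pin, 22 mm above it and 32 mm above the case's top, right above the case's front face; 28 mm of free space lie under the lip. Its axes turn with the guard.
- guard (a joint): Angle of the guard, rad: 0 shut, grows as its front swings up and over to the rear, at most 1.75. A spring and its weight always close it: 1 to 2 N at the lip lift it, and it falls shut as soon as it is let go, so it must be held up (e.g. resting on the fingers) while the toggle is flipped. It clears the toggle in both positions.
- toggle_tip (a point): Tip, on the axis, of the steel bat toggle under the guard: 40 mm long from its pivot, 9 mm thick at the foot and 13 mm near the tip. OFF it leans 20 degrees towards the supply's front, its tip 52 mm in front of the hinge pin and 32 mm above it; ON it leans 20 degrees towards the rear, its tip 24 mm in front of the pin and as high.
- toggle (a joint): Angle of the toggle, rad: 0 = OFF (leaning to the front), 0.70 = ON (leaning to the rear, away from the robot). Snap action: about 4 to 5 N near its tip moves it; past the middle (0.35) it goes over to the stop by itself, short of the middle it springs back.
- lamphouse: Arc lamp house: fixed grey metal box with vent slots, 130 mm wide (y), from 175 to 25 mm in front of this origin, its top 148 mm above the bench; behind it the aluminium shutter block, 50 (x) x 100 (y) mm, its top 145 mm above the bench. Origin: on the bench under the centre of the shutter block; x axis points to the rear (light outlet), z up. Turned up to 0.3 rad.
- shutter_grip (a point): Top centre of the black T-grip, 16 (x) x 76 (y) x 14 mm high, on the shutter's flat steel slide, which stands up out of the shutter block. Axes as the lamp house's.
- shutter (a joint): Height of the shutter slide, m: 0 = fully down, shutter closed (top of the T-grip 165 mm above the bench); up to 0.045 = up, shutter open. Friction holds it where it is left; it takes 3 to 4 N to push down.
- slidebox: Bystander: blue plastic slide box, 100 (x) x 140 (y) x 35 mm high, loose on the bench; origin at the centre of its underside.
- cleaner: Bystander: white lens-cleaner bottle, 52 mm diameter, 120 mm tall, loose on the bench; origin at the centre of its underside.
- mouse: Bystander: black computer mouse, 110 x 62 x 31 mm, loose on the bench, well to the left (+y); origin at the centre of its underside.

How it is judged:
By the outcome, as a careful person would: the job done as asked, in the order asked, and still so for the second after the job is handed in, with the robot touching nothing.
It also fails if it takes over 48 s, if anything falls off the work surface, if the arm or the gripper's body presses on something with over 40 N, if the wrist force passes 120 N, or if a joint passes its speed limit or range.

## Working session

There is one attempt and no reset: what is moved stays moved. The work goes in short steps, Python scripts to look and compute and a tool call to move; the robot and the scene stay as the last step left them, time stands still between calls to the robot, and variables do not carry over. Pictures are saved under pics/ and viewed, and the job is handed in when it is done.

Besides the shell and the picture viewer there is one more tool, called after "Request:" as name(argument=value, ...) on one line, values as JSON. servo_tool: Moves the arm, as the interface text tells. Its arguments: {"type":"object","properties":{"moves":{"type":"array","items":{"type":"array"}},"newtons":{"type":"number"}},"required":["moves"]}

```bash
ls; mkdir -p pics; cat > h.py <<'E'
import numpy as np, cv2
from workcell import bot
def grab(n,f):
    c=bot.read_camera(n); np.savez('/tmp/'+f+'.npz',**c)
    cv2.imwrite('pics/'+f+'.png',c['pixels'][:,:,::-1]); return c
def load(f): return dict(np.load('/tmp/'+f+'.npz'))
def pw(c,u,v,d=None):
    d=c['depth'][v,u] if d is None else d
    K=c['intrinsics']; p=np.linalg.inv(K)@np.array([u,v,1.])*d
    return c['R'].T@(p-c['t'])
def cloud(c):
    K=c['intrinsics'];h,w=c['depth'].shape
    u,v=np.meshgrid(np.arange(w),np.arange(h));d=c['depth']
    p=np.stack([(u-K[0,2])/K[0,0]*d,(v-K[1,2])/K[1,1]*d,d],-1)
    return (p-c['t'])@c['R']
def proj(c,X):
    p=c['R']@np.array(X)+c['t'];q=c['intrinsics']@p;return q[:2]/q[2]
E
python3 - <<'E'
from h import *
print(bot.read_state())
grab('scene','s0');grab('top','t0')
E
```

```text
pics
{'time': 0.0, 'q': array([-1.21987491e+00,  2.64780596e-01,  1.60540458e+00, -2.13346410e-05,
        1.27367573e+00, -3.69019529e-02]), 'joint_vel': array([ 2.56377992e-05, -2.98288183e-04,  7.42717861e-04, -5.01852134e-05,
       -4.22918238e-05,  6.05423595e-04]), 'joint_torque': array([ 4.63948872e-04, -5.15111160e+01, -3.67314363e+01, -1.75949231e-04,
        1.30197420e-02,  1.18828663e-05]), 'tool_pos': array([ 0.25502389, -0.62423314,  0.25492695]), 'tcp_rot': array([-3.08051564e+00, -6.04959470e-01,  5.88343233e-04]), 'wrist_force': array([ 0.2728907 , -0.03181679, -0.50178995]), 'torque': array([ 0.02796898, -0.06480492,  0.04940919]), 'width': 0.9971184120601795}
```

View pics/s0.png

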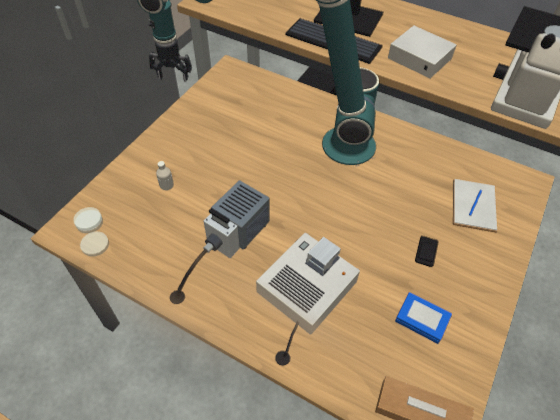

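View pics/t0.png

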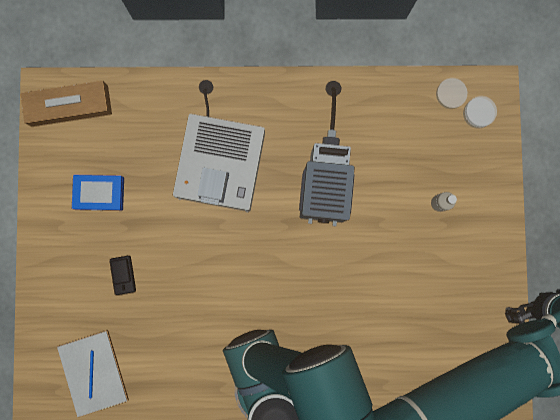

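The scene view (taken from the far side) and the top view (+x up, +y left) both show the layout. In the top view the supply is at about (220,162) with its guard at (213,185), the lamp house is at (328,190) with the T-grip at about (331,152), and the bottle is at (445,201). Next I'll fit poses from depth.

```bash
python3 - <<'E'
from h import *
c=load('t0');P=cloud(c)
z=P[:,:,2]; print(c['t'],c['intrinsics'][0])
def rect(m):
    pts=P[m][:,:2].astype(np.float32); r=cv2.minAreaRect(pts*1000); return r,m.sum()
box=np.zeros(z.shape,bool)
b=box.copy(); b[100:225,165:275]=1
print('supply',rect(b&(abs(z-.08)<.004)))
print('guard top',rect(b&(z>.12)), z[b].max())
b2=box.copy(); b2[135:230,295:365]=1
print('house',rect(b2&(abs(z-.148)<.006)))
b3=box.copy(); b3[130:175,300:365]=1
print('grip',rect(b3&(z>.17)), np.sort(z[b3])[-20:])
b4=box.copy(); b4[185:215,425:465]=1
print('bottle',rect(b4&(z>.03)),z[b4].max())
c=load('s0');P=cloud(c);z=P[:,:,2]
v,u=np.mgrid[:420,:560]
print('scene supply',rect((u>250)&(u<365)&(v>225)&(v<330)&(abs(z-.08)<.004)))
m=(u>300)&(u<345)&(v>230)&(v<280)&(z>.125);print('guard',rect(m))
m=(u>195)&(u<280)&(v>175)&(v<262)&(z>.153);print('grip',rect(m),z[m].max() if m.any() else 0)
for f,(x0,y0,x1,y1) in dict(t0=(160,90,380,240),s0=(180,160,380,340)).items():
    i=cv2.imread(f'pics/{f}.png')[y0:y1,x0:x1]; s=min(800/(x1-x0),600/(y1-y0)); cv2.imwrite(f'pics/{f}c.png',cv2.resize(i,None,fx=s,fy=s,interpolation=cv2.INTER_CUBIC)); print(s)
E
```

```text
[-0.01499623  0.49825239  1.56238794] [541.7330525    0.         279.56579555]
supply (((646.8861694335938, 151.54550170898438), (219.93475341796875, 240.10858154296875), 78.75907135009766), np.int64(4206))
guard top (((491.6209411621094, 118.71993255615234), (290.32696533203125, 98.56306457519531), 28.36774444580078), np.int64(770)) 1.5935780559665642
house (((579.6345825195312, -151.79010009765625), (129.94606018066406, 198.7674560546875), 83.56206512451172), np.int64(2705))
grip (((540.5279541015625, -70.51412963867188), (68.26219177246094, 336.01190185546875), 51.865478515625), np.int64(203)) [0.19536157 0.19540597 0.19576446 0.19617965 1.59357806 1.59357806
 1.59357806 1.59357806 1.59357806 1.59357806 1.59357806 1.59357806
 1.59357806 1.59357806 1.59357806 1.59357806 1.59357806 1.59357806
 1.59357806 1.59357806]
bottle (((473.62689208984375, -249.959228515625), (51.46353530883789, 538.5230102539062), 13.151824951171875), np.int64(347)) 1.5935780559665642
scene supply (((635.7062377929688, 84.69559478759766), (356.67913818359375, 243.81430053710938), 79.41627502441406), np.int64(3075))
guard (((949.22412109375, 268.759033203125), (867.8591918945312, 91.69835662841797), 15.543651580810547), np.int64(512))
grip (((942.041259765625, 78.15786743164062), (1069.6341552734375, 175.9851837158203), 31.024860382080078), np.int64(560)) 1.3946666069165257
3.6363636363636362
3.3333333333333335
```

View pics/t0c.png

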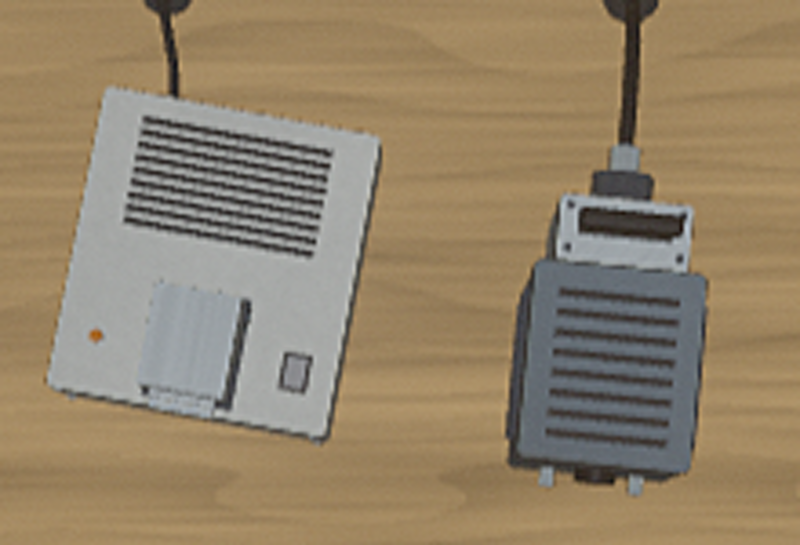

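View pics/s0c.png

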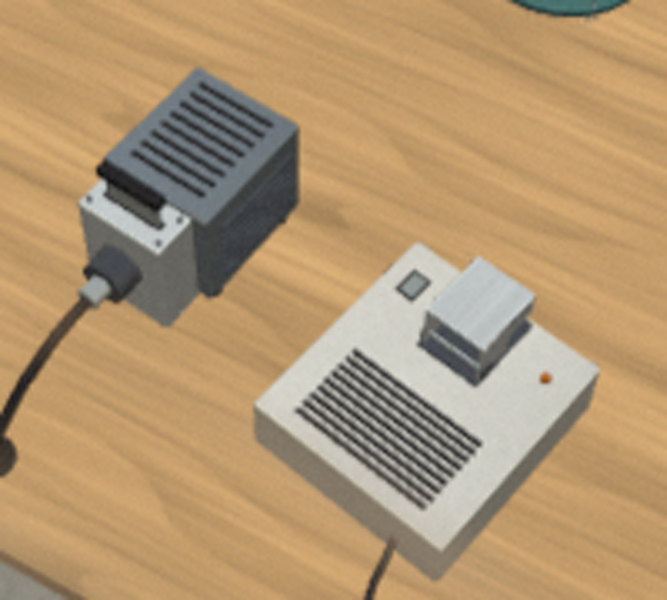

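```bash
python3 - <<'E'
from h import *
for f,g,h,bt in (('t0',(130,175,300,365),(135,230,295,365),(185,215,425,465)),('s0',(175,262,195,280),(175,262,195,280),(155,195,150,180))):
    c=load(f);P=cloud(c);z=np.where(c['depth']>0,P[:,:,2],0)
    def R(n,b,lo,hi):
        m=np.zeros(z.shape,bool); m[b[0]:b[1],b[2]:b[3]]=1; m&=(z>lo)&(z<hi)
        if m.sum()<5: print(n,m.sum());return
        print(f,n,m.sum(),cv2.minAreaRect(P[m][:,:2].astype(np.float32)*1000),np.median(z[m]),z[m].max(), P[m].mean(0))
    R('grip',g,.165,.25);R('gript',g,.195,.25);R('house',h,.142,.152);R('housetop',h,.1466,.152);R('bottle',bt,.03,.15)
    R('bt',bt,.1,.15)
    gb=(150,215,180,240) if f=='t0' else (225,285,295,350)
    R('guard',gb,.125,.2);R('guardt',gb,.134,.142)
    R('sup',(100,225,165,275) if f=='t0' else (225,330,250,365),.076,.084)
E
```

```text
t0 grip 187 ((654.6524658203125, -159.947265625), (74.88407897949219, 18.017240524291992), 82.68135070800781) 0.1884339147228621 0.19617965415499672 [ 0.65359923 -0.15949846  0.18808024]
gript 4
t0 house 2602 ((579.6345825195312, -151.79010009765625), (129.94606018066406, 198.7674560546875), 83.56206512451172) 0.14648975563153288 0.15199364383509145 [ 0.56645298 -0.14991472  0.14660284]
t0 housetop 1261 ((579.83154296875, -152.0687255859375), (128.30772399902344, 198.58489990234375), 82.81163024902344) 0.14851059430367333 0.15199364383509145 [ 0.56108972 -0.15125155  0.14874169]
t0 bottle 344 ((529.449462890625, -488.8507385253906), (51.465087890625, 47.758445739746094), 13.416295051574707) 0.08148016122233322 0.12431916651273277 [ 0.52779959 -0.48365758  0.08221047]
t0 bt 74 ((530.3090209960938, -493.037109375), (22.245161056518555, 23.616910934448242), 66.4829330444336) 0.11735428320935709 0.12431916651273277 [ 0.53043773 -0.49161887  0.11677654]
t0 guard 717 ((577.9413452148438, 164.81100463867188), (66.86163330078125, 79.13392639160156), 78.66629791259766) 0.13611338931487507 0.1
[... 1439 characters left out ...]
.568803787231445, 22.371362686157227), 40.49570846557617) 0.1199926446343265 0.12888836174417015 [ 0.5336931  -0.49040242  0.11821841]
s0 guard 506 ((576.5750122070312, 165.32981872558594), (67.74752044677734, 82.74311828613281), 78.58595275878906) 0.13935218772714636 0.14774067381846584 [0.57862851 0.16635005 0.13897711]
s0 guardt 385 ((575.9667358398438, 165.46072387695312), (67.63655090332031, 81.598876953125), 78.47294616699219) 0.13900930624919083 0.14197366262755284 [0.57812681 0.16578604 0.13869474]
s0 sup 3079 ((635.7062377929688, 84.69559478759766), (356.67913818359375, 243.81430053710938), 79.41627502441406) 0.08133733220422001 0.08399882048148578 [0.66487543 0.15282076 0.08107422]
```

Request:
servo_tool(moves=[[255,[0,0,0],0.125],[255,[0,0,0],0.125],[255,[0,0,0],0.125],[255,[0,0,0],0.125],[255,[0.022,-0.033,0],0],[255,[0.022,-0.033,0],0],[255,[0.022,-0.033,0],0],[255,[0.022,-0.033,0],0]], newtons=40)

```text
time: 0.77
tool_pos: [0.3544, -0.5046, 0.2484]
tcp_rot: [-3.127, 0.215, 0.012]
wrist_force: [1.0, -0.3, 0.3]
width: -0.003
```

```bash
cat >> h.py <<'E'
from scipy.spatial.transform import Rotation as Ro
def delta(target,s=None):
    s=s or bot.read_state(); R=Ro.from_rotvec(s['tcp_rot']).as_matrix()
    return R.T@(np.array(target)-s['tool_pos'])
def st():
    s=bot.read_state();R=Ro.from_rotvec(s['tcp_rot']).as_matrix()
    print('t',round(s['time'],2),'pos',s['tool_pos'].round(4),'yaw',np.arctan2(R[1,0],R[0,0]).round(4),'zt',R[:,2].round(3),'F',s['wrist_force'].round(2),'w',round(s['width'],3));return s
# supply frame rel. to pin
yaw_s=-0.197; So=np.array([.647,.1515])
xs=np.array([np.cos(yaw_s),np.sin(yaw_s)]); ys=np.array([-xs[1],xs[0]])
def pin2w(x,y,z): return np.append(So+xs*(x-.040)+ys*y, .090+z)
def w2pin(p):
    d=np.array(p[:2])-So; return np.array([d@xs+.040,d@ys,p[2]-.090])
E
python3 -c "
from h import *
st();print(delta([.655,-.160,.25]))"
```

```text
t 0.77 pos [ 0.3544 -0.5046  0.2484] yaw -0.137 zt [-0.007  0.008 -1.   ] F [ 1.01 -0.29  0.31] w -0.003
[ 0.25073073 -0.38248262 -0.00100386]
```

Request:
servo_tool(moves=[[255,[0.022,-0.034,-0.001],-0.02],[255,[0.022,-0.034,-0.001],0],[255,[0.022,-0.034,-0.001],0],[255,[0.022,-0.034,-0.001],0],[255,[0.022,-0.034,-0.001],0],[255,[0.022,-0.034,-0.001],0],[255,[0.022,-0.034,-0.001],0],[255,[0.022,-0.034,-0.001],0]])

```text
time: 1.43
tool_pos: [0.5638, -0.2444, 0.2526]
tcp_rot: [-3.124, 0.186, 0.02]
wrist_force: [1.3, -0.5, 0.4]
width: 0.003
```

```bash
python3 -c "
from h import *
st();print(delta([.655,-.160,.23]))"
```

```text
t 1.43 pos [ 0.5638 -0.2444  0.2526] yaw -0.1191 zt [-0.012  0.012 -1.   ] F [ 1.27 -0.5   0.4 ] w 0.003
[ 0.08081546 -0.09441832  0.02250061]
```

Request:
servo_tool(moves=[[255,[0.025,-0.029,0],0],[255,[0.025,-0.029,0],0],[255,[0.02,-0.022,0],0],[255,[0.008,-0.01,0],0],[255,[0,0,0.005],0],[255,[0,0,0.005],0],[255,[0,0,0],0],[255,[0,0,0],0]])

```text
time: 2.1
tool_pos: [0.6554, -0.1524, 0.2369]
tcp_rot: [-3.123, 0.172, 0.031]
wrist_force: [0.6, -0.1, 0.1]
width: -0.0
```

```bash
python3 -c "
from h import *
st();print(delta([.655,-.160,.22]));c=grab('top','t1');grab('wrist','w1')
i=cv2.imread('pics/t1.png')[90:240,230:430];cv2.imwrite('pics/t1c.png',cv2.resize(i,None,fx=4,fy=4))"
```

```text
t 2.1 pos [ 0.6554 -0.1524  0.2369] yaw -0.11 zt [-0.019  0.015 -1.   ] F [ 0.58 -0.12  0.1 ] w -0.0
[0.00074974 0.00783524 0.01676213]
```

View pics/t1c.png

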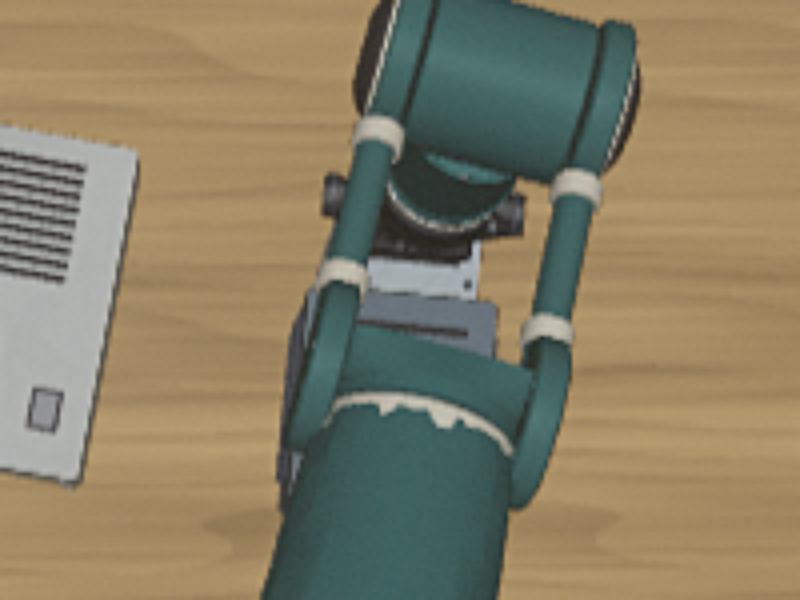

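View pics/w1.png

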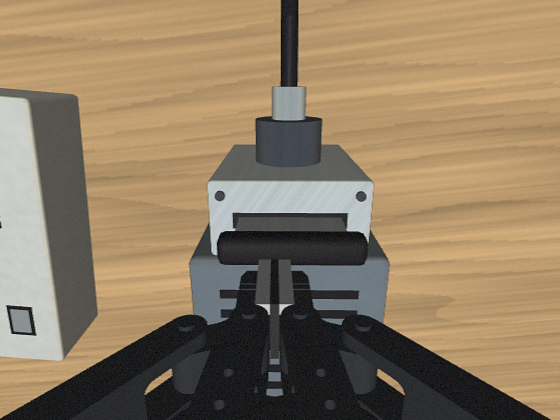

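Request:
servo_tool(moves=[[255,[0,0.006,0.004],0],[255,[0,0.002,0.006],0],[255,[0,0,0.006],0],[255,[0,0,0.005],0],[255,[0,0,0.005],0],[255,[0,0,0.005],0],[255,[0,0,0.005],0],[255,[0,0,0.005],0]])

```text
time: 2.87
tool_pos: [0.6529, -0.1655, 0.1971]
tcp_rot: [-3.124, 0.183, 0.022]
wrist_force: [-1.9, 0.3, 3.5]
width: -0.0
```

```bash
python3 -c "
from h import *
st();print(delta([.655,-.160,.19]))"
```

```text
t 2.87 pos [ 0.6529 -0.1655  0.1971] yaw -0.1168 zt [-0.013  0.013 -1.   ] F [-1.87  0.3   3.49] w -0.0
[ 0.00151654 -0.00557469  0.00713848]
```

Request:
servo_tool(moves=[[255,[0,0,0.003],0],[255,[0,0,0.003],0],[255,[0,0,0.003],0],[255,[0,0,0.003],0],[255,[0,0,0.003],0],[255,[0,0,0.003],0],[255,[0,0,0.003],0],[255,[0,0,0.003],0]])

```text
time: 3.53
tool_pos: [0.6529, -0.1653, 0.1899]
tcp_rot: [-3.127, 0.179, 0.016]
wrist_force: [-6.4, 2.2, 13.8]
width: -0.003
```

```bash
python3 -c "
from h import *
st();grab('wrist','w2')"
```

```text
t 3.53 pos [ 0.6529 -0.1653  0.1899] yaw -0.1145 zt [-0.01  0.01 -1.  ] F [-6.35  2.21 13.84] w -0.003
```

View pics/w2.png

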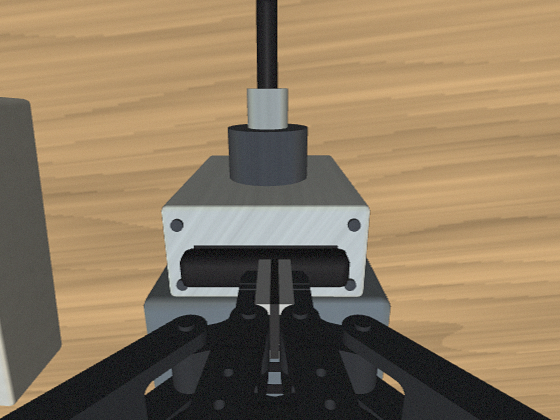

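Request:
servo_tool(moves=[[255,[0,0,0.006],0],[255,[0,0,0.006],0],[255,[0,0,-0.01],0],[255,[0,0,-0.03],0],[255,[0,0,-0.03],0],[255,[0,0,0],0.04],[255,[0,0,0],0.03],[255,[0,0,0],0]])

```text
time: 4.25
tool_pos: [0.6532, -0.1649, 0.2629]
tcp_rot: [-3.121, 0.29, 0.011]
wrist_force: [0.8, 0.1, -0.4]
width: 0.0
```

```bash
python3 -c "
from h import *
st();print(delta(pin2w(-.12,0,.13)));c=grab('wrist','w3');grab('top','t3');print(-c['R'].T@c['t']);s=grab('scene','s3')
P=cloud(s);i=cv2.imread('pics/s3.png')[120:340,150:400];cv2.imwrite('pics/s3c.png',cv2.resize(i,None,fx=2.7,fy=2.7,interpolation=2))"
```

```text
t 4.25 pos [ 0.6532 -0.1649  0.2629] yaw -0.1853 zt [-0.007  0.008 -1.   ] F [ 0.82  0.06 -0.42] w 0.0
[-0.22403726 -0.31135643  0.04671282]
[ 0.73132681 -0.18026238  0.37844338]
```

View pics/s3c.png

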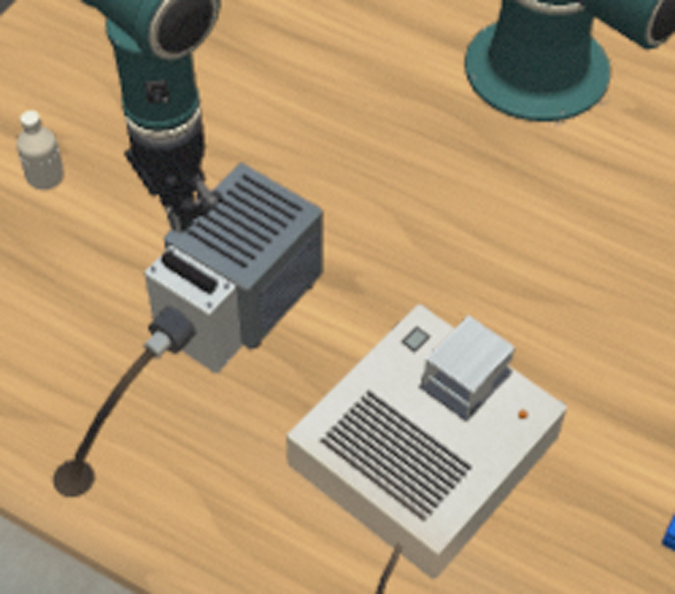

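View pics/w3.png

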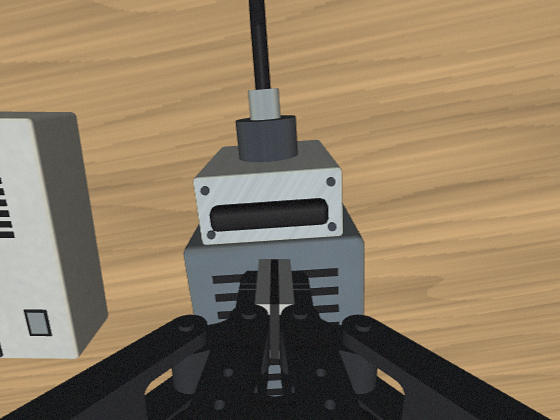

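```bash
python3 -c "
from h import *
c=load('w3');P=cloud(c);m=P[203:228,215:322,2];print(np.median(m),m.min(),m.max());
for p in [(270,214),(230,218),(310,212),(270,190)]: print(pw(c,*p))"
```

```text
0.16312190827314205 0.1415213463971375 0.3784433760481727
[ 0.65690748 -0.16204446  0.16379745]
[ 0.65851904 -0.13660974  0.16285318]
[ 0.65361905 -0.18686096  0.16360304]
[ 0.66666157 -0.16352289  0.14356096]
```

Request:
servo_tool(moves=[[255,[-0.022,-0.031,0],0],[255,[-0.022,-0.031,0],0],[255,[-0.022,-0.031,0],0],[255,[-0.022,-0.031,0],0],[255,[-0.022,-0.031,0],0],[255,[-0.022,-0.031,0],0],[255,[-0.022,-0.031,0],0],[255,[-0.022,-0.031,0],0]])

```text
time: 5.07
tool_pos: [0.5182, 0.114, 0.2532]
tcp_rot: [-3.122, 0.299, 0.038]
wrist_force: [1.2, -0.1, 0.3]
width: -0.001
```

```bash
python3 -c "
from h import *
st();print(delta(pin2w(-.12,0,.1)))"
```

```text
t 5.07 pos [0.5182 0.114  0.2532] yaw -0.1911 zt [-0.024  0.007 -1.   ] F [ 1.17 -0.06  0.35] w -0.001
[-0.03914561 -0.06208477  0.06438813]
```

Request:
servo_tool(moves=[[255,[-0.02,-0.031,0],0],[255,[-0.019,-0.031,0],0],[255,[0,0,0.015],0],[255,[0,0,0.03],0],[255,[0,0,0.03],0],[255,[0,0,0.03],0],[255,[0,0,0.015],0],[255,[0,0,0],0]])

```text
time: 5.73
tool_pos: [0.4788, 0.1957, 0.1261]
tcp_rot: [-3.123, 0.269, 0.046]
wrist_force: [-0.5, -1.4, 0.4]
width: -0.0
```

```bash
python3 -c "
from h import *
s=st();print(w2pin(s['tool_pos']),delta(pin2w(-.1,0,.035)));grab('wrist','w4')"
```

```text
t 5.73 pos [0.4788 0.1957 0.1261] yaw -0.172 zt [-0.028  0.009 -1.   ] F [-0.46 -1.39  0.43] w -0.0
[-0.1336394   0.01045924  0.03605449] [3.33841863e-02 1.12965937e-02 1.47901919e-05]
```

View pics/w4.png

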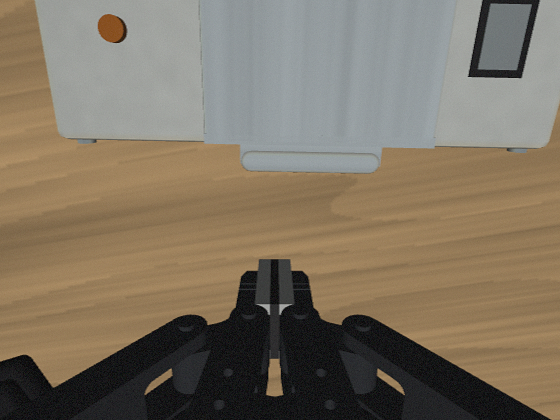

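Request:
servo_tool(moves=[[255,[0.005,0.004,0],0.025],[255,[0.008,0.004,0],0],[255,[0.008,0.001,0],0],[255,[0.004,0,0],0],[255,[0.002,0,0],0],[255,[0,0,0],0],[255,[0,0,0],0],[255,[0,0,0],0]])

```text
time: 6.45
tool_pos: [0.5126, 0.1802, 0.133]
tcp_rot: [-3.115, 0.315, 0.028]
wrist_force: [0.1, -0.0, 0.1]
width: -0.0
```

```bash
python3 -c "
from h import *
s=st();print(w2pin(s['tool_pos']),delta(pin2w(-.095,0,.035)));grab('wrist','w5')"
```

```text
t 6.45 pos [0.5126 0.1802 0.133 ] yaw -0.2015 zt [-0.017  0.013 -1.   ] F [ 0.11 -0.01  0.1 ] w -0.0
[-0.09741905  0.00183691  0.04299908] [0.00257995 0.00189708 0.00793449]
```

View pics/w5.png

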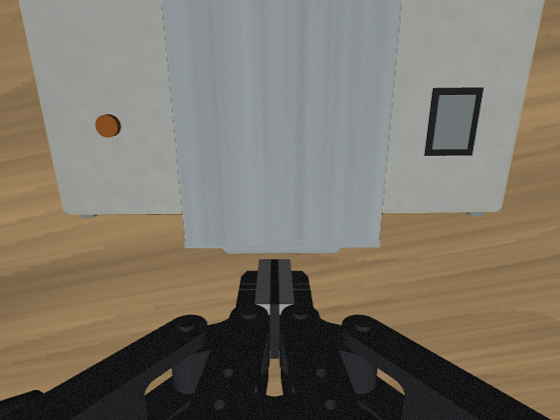

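Request:
servo_tool(moves=[[255,[0,0,0.005],0],[255,[0,0.001,0.005],0],[255,[0,0,0],0],[255,[0.003,0,0],0],[255,[0.003,0,0],0],[255,[0.003,0,0],0],[255,[0,0,0],0],[255,[0,0,0],0]])

```text
time: 7.17
tool_pos: [0.5152, 0.1786, 0.1203]
tcp_rot: [-3.115, 0.314, 0.05]
wrist_force: [0.0, 0.1, -0.3]
width: 0.003
```

```bash
python3 -c "
from h import *
s=st();print(w2pin(s['tool_pos']))"
```

```text
t 7.17 pos [0.5152 0.1786 0.1203] yaw -0.2006 zt [-0.031  0.013 -0.999] F [ 0.03  0.08 -0.35] w 0.003
[-0.09457198  0.00080687  0.03034347]
```

Request:
servo_tool(moves=[[255,[0.003,0,0],0],[255,[0.003,0,0],0],[255,[0.003,0,0],0],[255,[0.002,0,0],0],[255,[0.002,0,0],0],[255,[0.002,0,0],0],[255,[0,0,0],0],[255,[0,0,0],0]])

```text
time: 7.83
tool_pos: [0.5158, 0.1785, 0.1194]
tcp_rot: [-3.114, 0.316, 0.106]
wrist_force: [-1.1, 0.1, 0.7]
width: 0.0
```

```bash
python3 -c "
from h import *
s=st();print(w2pin(s['tool_pos']))
grab('wrist','w6')"
```

```text
t 7.83 pos [0.5158 0.1785 0.1194] yaw -0.202 zt [-0.067  0.016 -0.998] F [-1.09  0.13  0.69] w 0.0
[-0.09393271  0.00083249  0.02939174]
```

View pics/w6.png

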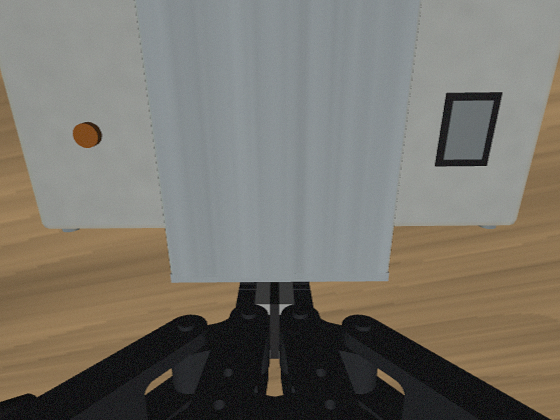

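Request:
servo_tool(moves=[[255,[0.005,0,-0.007],0],[255,[0.005,0,-0.008],0],[255,[0.006,0,-0.008],0],[255,[0.006,0,-0.007],0],[255,[0.007,0,-0.007],0],[255,[0.007,0,-0.006],0],[255,[0.007,0,-0.006],0],[255,[0.007,0,-0.005],0]])

```text
time: 8.55
tool_pos: [0.5462, 0.1725, 0.1666]
tcp_rot: [-3.108, 0.317, 0.201]
wrist_force: [-6.7, 0.2, 5.8]
width: 0.001
```

```bash
python3 -c "
from h import *
s=st();print(w2pin(s['tool_pos']))
grab('wrist','w7');grab('scene','s7');i=cv2.imread('pics/s7.png')[170:340,230:400];cv2.imwrite('pics/s7c.png',cv2.resize(i,None,fx=3.5,fy=3.5,interpolation=2))"
```

```text
t 8.55 pos [0.5462 0.1725 0.1666] yaw -0.2035 zt [-0.127  0.024 -0.992] F [-6.69  0.2   5.76] w 0.001
[-0.06292958  0.00084217  0.07664378]
```

View pics/w7.png

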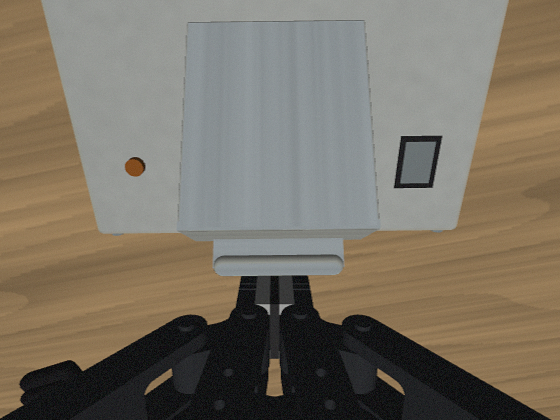

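View pics/s7c.png

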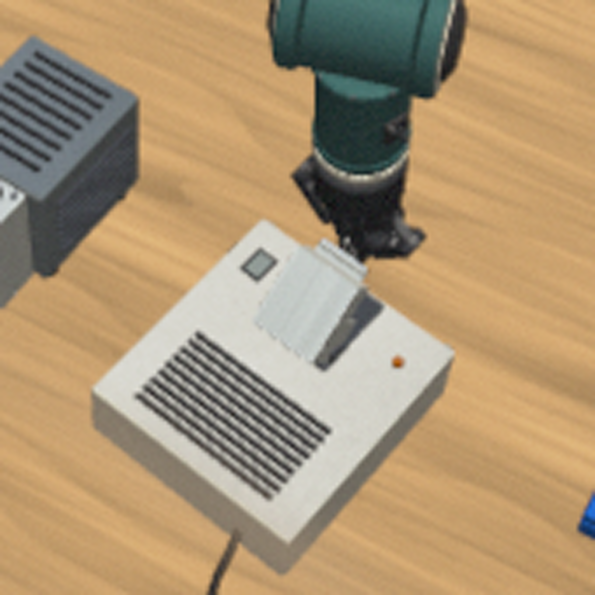

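Request:
servo_tool(moves=[[255,[-0.004,0,0.002],0],[255,[-0.004,0,0.003],0],[255,[-0.001,0,0.005],0],[255,[0,0,0.006],0],[255,[0,0,0.005],0],[255,[0,0,0],0],[255,[0,0,0],0],[255,[0,0,0],0]])

```text
time: 9.32
tool_pos: [0.5251, 0.1763, 0.1451]
tcp_rot: [-3.106, 0.318, 0.229]
wrist_force: [-0.8, 0.6, 0.1]
width: 0.002
```

```bash
cat >> h.py <<'E'
def rep():
    s=st();R=Ro.from_rotvec(s['tcp_rot']).as_matrix()
    print('TCPpin',w2pin(s['tool_pos']).round(4),'tip',w2pin(s['tool_pos']+.025*R[:,2]).round(4),'tiltx',(R[:2,2]@xs).round(3));return s
E
python3 -c "
from h import *
rep()
grab('wrist','w8');grab('scene','s8');i=cv2.imread('pics/s8.png')[170:340,230:400];cv2.imwrite('pics/s8c.png',cv2.resize(i,None,fx=3.5,fy=3.5,interpolation=2))"
```

```text
t 9.32 pos [0.5251 0.1763 0.1451] yaw -0.2043 zt [-0.144  0.026 -0.989] F [-0.84  0.6   0.11] w 0.002
TCPpin [-0.0844  0.0004  0.0551] tip [-0.0881  0.0004  0.0304] tiltx -0.147
```

View pics/w8.png

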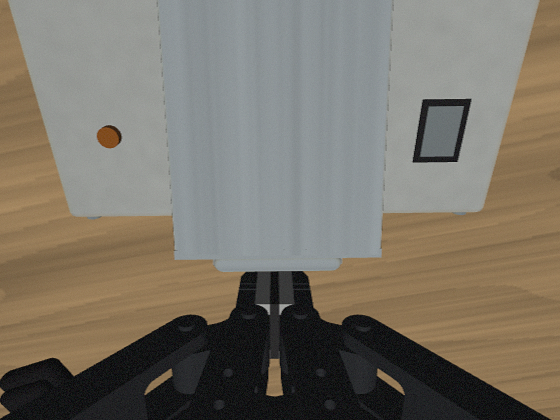

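View pics/s8c.png

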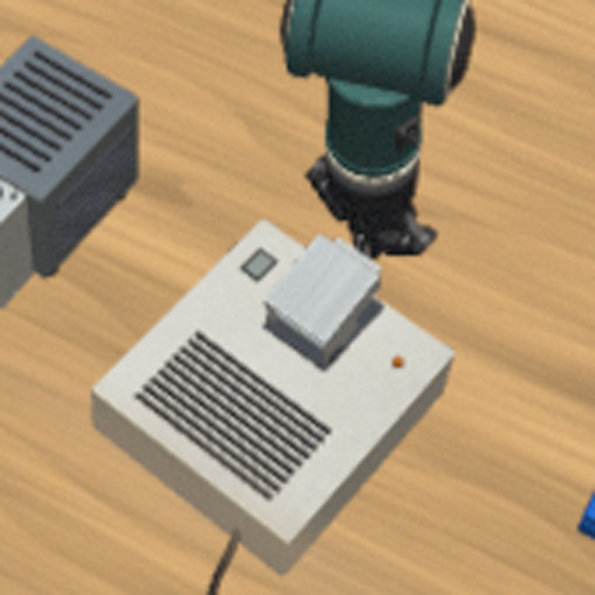

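Request:
servo_tool(moves=[[255,[0.005,0,-0.006],0],[255,[0.007,0,-0.008],0],[255,[0.007,0,-0.007],0],[255,[0.007,0,-0.006],0],[255,[0.002,0,0.003],0],[255,[0.002,0,0.005],0],[255,[0.002,0,0.005],0],[255,[0.002,0,0.004],0]])

```text
time: 10.08
tool_pos: [0.5452, 0.174, 0.1615]
tcp_rot: [-3.095, 0.318, 0.295]
wrist_force: [-11.9, 1.3, 12.8]
width: 0.003
```

```bash
python3 -c "
from h import *
rep()
grab('wrist','w9')"
```

```text
t 10.08 pos [0.5452 0.174  0.1615] yaw -0.2048 zt [-0.185  0.035 -0.982] F [-11.9    1.34  12.8 ] w 0.003
TCPpin [-0.0643  0.0022  0.0715] tip [-0.069   0.0021  0.047 ] tiltx -0.188
```

View pics/w9.png

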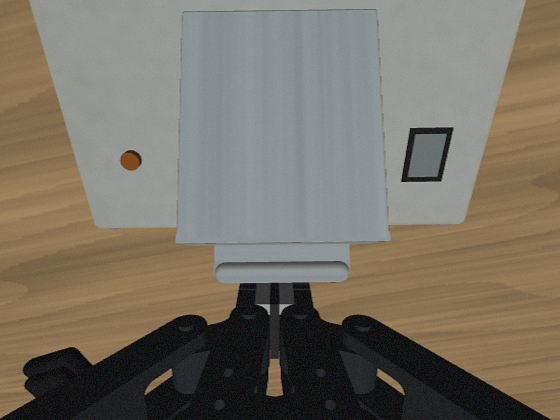

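Request:
servo_tool(moves=[[255,[-0.002,0,-0.001],0],[255,[0,0,0],0],[255,[0,0,0.004],0],[255,[0,0,0.006],0],[255,[0,0,0.006],0],[255,[0,0,0.005],0],[255,[0,0,0],0],[255,[0,0,0],0]])

```text
time: 10.8
tool_pos: [0.5292, 0.177, 0.1481]
tcp_rot: [-3.09, 0.317, 0.336]
wrist_force: [-2.9, 0.3, 0.6]
width: 0.001
```

```bash
python3 -c "
from h import *
rep()
grab('wrist','w10');grab('scene','s10');i=cv2.imread('pics/s10.png')[170:340,230:400];cv2.imwrite('pics/s10c.png',cv2.resize(i,None,fx=3.5,fy=3.5,interpolation=2))"
```

```text
t 10.8 pos [0.5292 0.177  0.1481] yaw -0.2052 zt [-0.211  0.039 -0.977] F [-2.88  0.3   0.57] w 0.001
TCPpin [-0.0805  0.002   0.0581] tip [-0.0858  0.0019  0.0336] tiltx -0.214
```

View pics/w10.png

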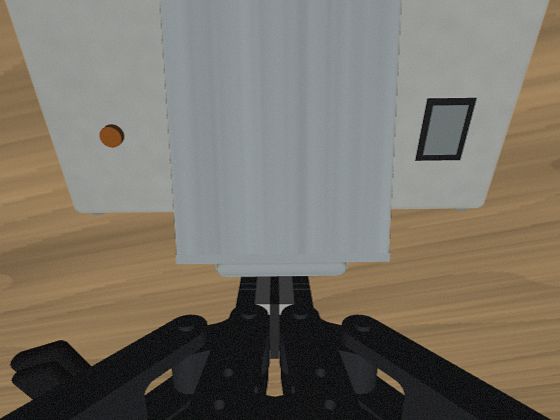

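View pics/s10c.png

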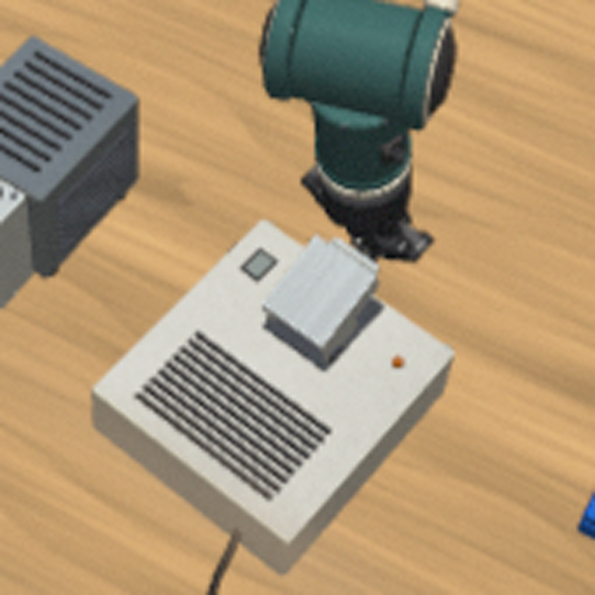

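Request:
servo_tool(moves=[[255,[-0.005,0,0.001],0],[255,[-0.006,0,0.001],0],[255,[-0.01,0,0],0],[255,[-0.01,0,0],0],[255,[0,0,-0.02],0],[255,[0,0,-0.03],0],[255,[0,0,-0.03],0],[255,[0,0,0],0]])

```text
time: 11.57
tool_pos: [0.5128, 0.1799, 0.2332]
tcp_rot: [-3.093, 0.318, 0.329]
wrist_force: [1.2, 0.6, 0.8]
width: 0.001
```

```bash
python3 -c "
from h import *
rep();print(delta(pin2w(.205,-.05,.13)))
grab('wrist','w11')"
```

```text
t 11.57 pos [0.5128 0.1799 0.2332] yaw -0.2058 zt [-0.207  0.037 -0.978] F [1.17 0.61 0.76] w 0.001
TCPpin [-0.0971  0.0016  0.1432] tip [-0.1024  0.0015  0.1188] tiltx -0.21
[ 0.2986096   0.04924707 -0.05023244]
```

View pics/w11.png

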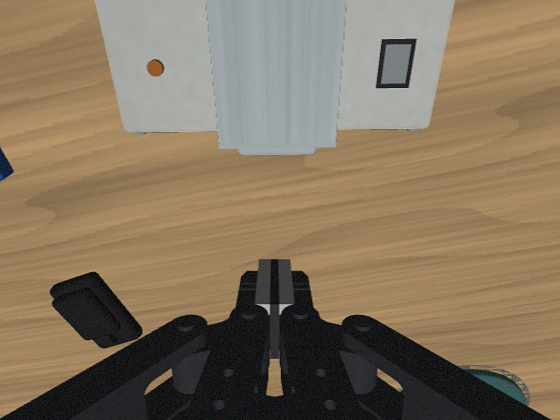

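Request:
servo_tool(moves=[[255,[0.036,0.006,-0.006],0],[255,[0.036,0.006,-0.006],0],[255,[0.036,0.006,-0.006],0],[255,[0.036,0.006,-0.006],0],[255,[0.036,0.006,-0.006],0],[255,[0.036,0.006,-0.006],0],[255,[0.036,0.006,-0.006],0],[255,[0.036,0.006,-0.006],0]])

```text
time: 12.28
tool_pos: [0.7836, 0.0753, 0.2108]
tcp_rot: [-3.094, 0.305, 0.347]
wrist_force: [0.5, 0.1, -0.1]
width: -0.001
```

```bash
python3 -c "
from h import *
rep();print(delta(pin2w(.205,-.05,-.015)))"
```

```text
t 12.28 pos [0.7836 0.0753 0.2108] yaw -0.1975 zt [-0.218  0.035 -0.975] F [ 0.48  0.12 -0.15] w -0.001
TCPpin [ 0.1888 -0.048   0.1208] tip [ 0.1833 -0.0482  0.0965] tiltx -0.221
[0.04573847 0.00084468 0.12894671]
```

Request:
servo_tool(moves=[[255,[0.02,0,0.003],0],[255,[0.01,0,0.02],0],[255,[0.007,0,0.03],0],[255,[0.007,0,0.03],0],[255,[0.007,0,0.03],0],[255,[0.004,0,0.015],0],[255,[0,0,0],0],[255,[0,0,0],0]])

```text
time: 12.95
tool_pos: [0.8122, 0.064, 0.0589]
tcp_rot: [-3.095, 0.314, 0.349]
wrist_force: [0.4, 0.7, 0.2]
width: 0.0
```

```bash
python3 -c "
from h import *
rep();grab('wrist','w12');grab('scene','s12')"
```

```text
t 12.95 pos [0.8122 0.064  0.0589] yaw -0.2036 zt [-0.22   0.033 -0.975] F [0.36 0.72 0.22] w 0.0
TCPpin [ 0.2191 -0.0535 -0.0311] tip [ 0.2136 -0.0537 -0.0555] tiltx -0.222
```

View pics/s12.png

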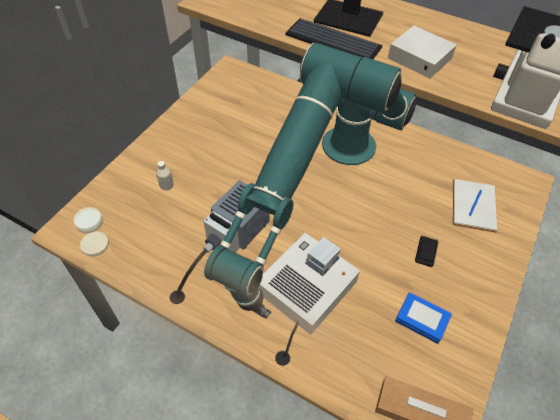

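Request:
servo_tool(moves=[[255,[-0.012,0,0.003],0],[255,[-0.012,0,0.002],0],[255,[-0.01,0,0.001],0],[255,[-0.006,0,0.001],0],[255,[-0.006,0,0.001],0],[255,[-0.006,0,0.001],0],[255,[-0.006,0,0.001],0],[255,[-0.006,0,0.001],0]])

```text
time: 13.72
tool_pos: [0.7692, 0.0757, 0.0818]
tcp_rot: [-3.102, 0.313, 0.252]
wrist_force: [14.2, -2.7, -9.9]
width: 0.002
```

```bash
python3 -c "
from h import *
rep()"
```

```text
t 13.72 pos [0.7692 0.0757 0.0818] yaw -0.2015 zt [-0.158  0.03  -0.987] F [14.16 -2.68 -9.9 ] w 0.002
TCPpin [ 0.1747 -0.0504 -0.0082] tip [ 0.1707 -0.0504 -0.0329] tiltx -0.161
```

Request:
servo_tool(moves=[[255,[-0.01,0,0.004],0],[255,[-0.01,0,0.004],0],[255,[-0.01,0,0.004],0],[255,[-0.01,0,0.004],0],[255,[-0.01,0,0.004],0],[255,[-0.01,0,0.004],0],[255,[-0.01,0,0.004],0],[255,[-0.01,0,0.004],0]])

```text
time: 14.38
tool_pos: [0.7658, 0.0762, 0.0842]
tcp_rot: [-3.109, 0.318, -0.055]
wrist_force: [21.5, -5.5, -8.1]
width: 0.001
```

```bash
python3 -c "
from h import *
rep()"
```

```text
t 14.38 pos [0.7658 0.0762 0.0842] yaw -0.2041 zt [ 0.037  0.012 -0.999] F [21.55 -5.47 -8.07] w 0.001
TCPpin [ 0.1713 -0.0506 -0.0058] tip [ 0.1721 -0.0501 -0.0308] tiltx 0.034
```

Request:
servo_tool(moves=[[255,[-0.01,0,0.001],0],[255,[-0.01,0,0.001],0],[255,[-0.01,0,0.001],0],[255,[-0.01,0,0.001],0],[255,[-0.01,0,0.001],0],[255,[-0.01,0,0.001],0],[255,[-0.01,0,0.001],0],[255,[-0.01,0,0.001],0]])

```text
time: 15.05
tool_pos: [0.762, 0.0786, 0.0996]
tcp_rot: [-3.084, 0.317, -0.335]
wrist_force: [20.2, -3.6, -8.2]
width: 0.0
```

```bash
python3 -c "
from h import *
s=rep();print(s['q'].round(3))"
```

```text
t 15.05 pos [0.762  0.0786 0.0996] yaw -0.2097 zt [ 0.215  0.001 -0.977] F [20.15 -3.64 -8.24] w 0.0
TCPpin [ 0.1671 -0.049   0.0096] tip [ 0.1724 -0.0479 -0.0148] tiltx 0.21
[ 0.077  0.438  1.691 -0.022  0.797  1.866]
```

Request:
servo_tool(moves=[[255,[-0.006,0,0.008],0],[255,[-0.008,0,0.006],0],[255,[-0.008,0,0.004],0],[255,[-0.008,0,0.004],0],[255,[-0.008,0,0.004],0],[255,[-0.008,0,0.004],0],[255,[-0.008,0,0.003],0],[255,[-0.004,0,0],0]])

```text
time: 15.72
tool_pos: [0.7617, 0.08, 0.097]
tcp_rot: [-3.056, 0.313, -0.513]
wrist_force: [1.9, -0.2, -0.7]
width: -0.002
```

```bash
python3 -c "
from h import *
s=rep();print(s['q'].round(3))"
```

```text
t 15.72 pos [0.7617 0.08   0.097 ] yaw -0.2144 zt [ 0.326 -0.007 -0.945] F [ 1.91 -0.21 -0.73] w -0.002
TCPpin [ 0.1665 -0.0477  0.007 ] tip [ 0.1745 -0.0463 -0.0166] tiltx 0.321
[ 0.087  0.393  1.782 -0.058  0.638  1.903]
```

Request:
servo_tool(moves=[[255,[0.008,0,0.003],0],[255,[0.012,0,-0.02],0],[255,[0.011,0,-0.034],0],[255,[0.011,0,-0.034],0],[255,[0.011,0,-0.034],0],[255,[0.004,0,-0.015],0],[255,[-0.02,0,-0.007],0],[255,[-0.036,0,-0.012],0]])

```text
time: 16.38
tool_pos: [0.7185, 0.0789, 0.2528]
tcp_rot: [-3.054, 0.316, -0.516]
wrist_force: [-0.4, 0.1, 0.9]
width: -0.0
```

```bash
python3 -c "
from h import *
s=rep();print(delta(pin2w(-.14,0,.12)))"
```

```text
t 16.38 pos [0.7185 0.0789 0.2528] yaw -0.2171 zt [ 0.328 -0.006 -0.945] F [-0.41  0.07  0.91] w -0.0
TCPpin [ 0.1243 -0.0572  0.1628] tip [ 0.1323 -0.0557  0.1392] tiltx 0.323
[-0.26501171 -0.05466469 -0.04156287]
```

Request:
servo_tool(moves=[[255,[-0.033,-0.007,-0.005],-0.01],[255,[-0.033,-0.007,-0.005],-0.01],[255,[-0.033,-0.007,-0.005],0],[255,[-0.033,-0.007,-0.005],0],[255,[-0.033,-0.007,-0.005],0],[255,[-0.033,-0.007,-0.005],0],[255,[-0.033,-0.006,-0.005],0],[255,[-0.033,-0.006,-0.005],0]])

```text
time: 17.05
tool_pos: [0.4647, 0.1845, 0.2155]
tcp_rot: [-3.052, 0.295, -0.534]
wrist_force: [-0.6, 1.0, 0.6]
width: 0.003
```

```bash
python3 -c "
from h import *
s=rep();print(delta(pin2w(-.14,0,.025)))"
```

```text
t 17.05 pos [0.4647 0.1845 0.2155] yaw -0.2037 zt [ 0.339 -0.004 -0.941] F [-0.63  0.98  0.62] w 0.003
TCPpin [-0.1453 -0.0033  0.1255] tip [-0.1369 -0.0018  0.102 ] tiltx 0.333
[-0.02854476  0.0028876   0.0964986 ]
```

Request:
servo_tool(moves=[[255,[-0.004,0.001,0.02],0],[255,[-0.002,0.001,0.028],0],[255,[-0.002,0,0.028],0],[255,[0,0,0.018],0],[255,[0,0,0.006],0],[255,[0,0,0],0],[255,[0,0,0],0],[255,[0,0,0],0]])

```text
time: 17.72
tool_pos: [0.4865, 0.1889, 0.1209]
tcp_rot: [-3.047, 0.284, -0.537]
wrist_force: [0.8, -0.3, -0.4]
width: -0.001
```

```bash
python3 -c "
from h import *
s=rep();print(delta(pin2w(-.12,0,.025)));grab('wrist','w13')"
```

```text
t 17.72 pos [0.4865 0.1889 0.1209] yaw -0.1978 zt [ 0.342  0.003 -0.94 ] F [ 0.75 -0.28 -0.37] w -0.001
TCPpin [-0.1247  0.0053  0.0309] tip [-0.1164  0.007   0.0074] tiltx 0.335
[0.0024752  0.00577494 0.00679276]
```

View pics/w13.png

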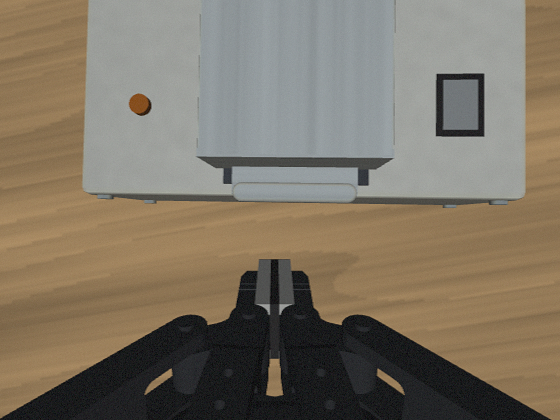

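Request:
servo_tool(moves=[[255,[0.002,0.004,0.004],0],[255,[0.004,0.003,0.004],0],[255,[0.006,0,0.002],0],[255,[0.005,0,0.002],0],[255,[0.003,0,0.001],0],[255,[0,0,0],0],[255,[0,0,0],0],[255,[0,0,0],0]])

```text
time: 18.43
tool_pos: [0.5119, 0.1778, 0.1185]
tcp_rot: [-3.043, 0.288, -0.541]
wrist_force: [-2.1, 0.8, 0.9]
width: 0.001
```

```bash
python3 -c "
from h import *
s=rep();grab('wrist','w14')"
```

```text
t 18.43 pos [0.5119 0.1778 0.1185] yaw -0.2013 zt [ 0.345  0.005 -0.939] F [-2.13  0.82  0.9 ] w 0.001
TCPpin [-0.0977 -0.0006  0.0285] tip [-0.0892  0.0012  0.005 ] tiltx 0.337
```

View pics/w14.png

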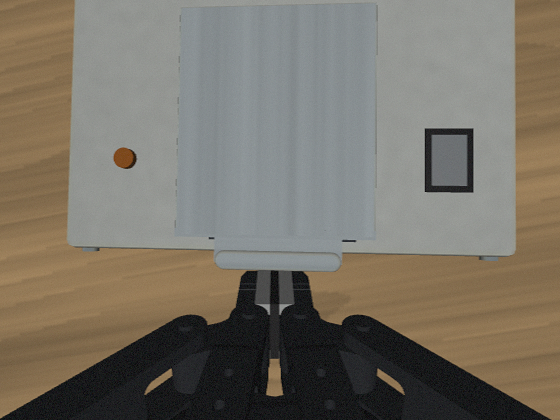

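Request:
servo_tool(moves=[[255,[0.007,0,-0.006],0],[255,[0.008,0,-0.006],0],[255,[0.008,0,-0.005],0],[255,[0.009,0,-0.004],0],[255,[0.008,0,-0.003],0],[255,[0,0,0],0],[255,[0,0,0],0],[255,[0,0,0],0]])

```text
time: 19.15
tool_pos: [0.5378, 0.1697, 0.1543]
tcp_rot: [-3.048, 0.287, -0.525]
wrist_force: [-2.3, 0.6, 0.0]
width: -0.002
```

```bash
python3 -c "
from h import *
s=rep();grab('wrist','w15')"
```

```text
t 19.15 pos [0.5378 0.1697 0.1543] yaw -0.1998 zt [ 0.335  0.004 -0.942] F [-2.32  0.63  0.03] w -0.002
TCPpin [-0.0706 -0.0035  0.0643] tip [-0.0624 -0.0018  0.0408] tiltx 0.328
```

View pics/w15.png

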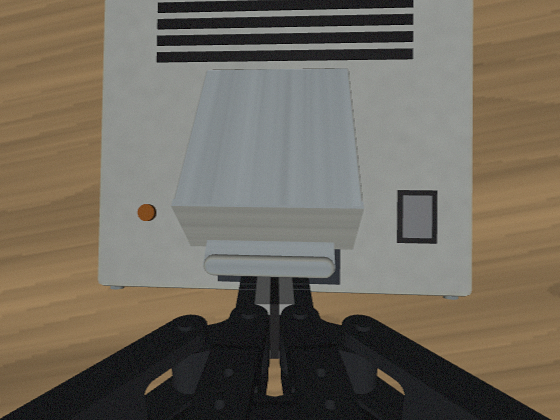

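Request:
servo_tool(moves=[[255,[-0.005,0.001,-0.002],0],[255,[-0.005,0,0.002],0],[255,[-0.003,0,0.005],0],[255,[-0.002,0,0.005],0],[255,[0,0,0],0],[255,[0,0,0],0],[255,[0,0,0],0],[255,[0,0,0],0]])

```text
time: 19.87
tool_pos: [0.5227, 0.1714, 0.1348]
tcp_rot: [-3.051, 0.286, -0.517]
wrist_force: [-1.1, 1.3, 0.5]
width: -0.002
```

```bash
python3 -c "
from h import *
s=rep();grab('wrist','w16')"
```

```text
t 19.87 pos [0.5227 0.1714 0.1348] yaw -0.1979 zt [ 0.33   0.003 -0.944] F [-1.12  1.27  0.49] w -0.002
TCPpin [-0.0858 -0.0048  0.0448] tip [-0.0777 -0.0031  0.0212] tiltx 0.323
```

View pics/w16.png

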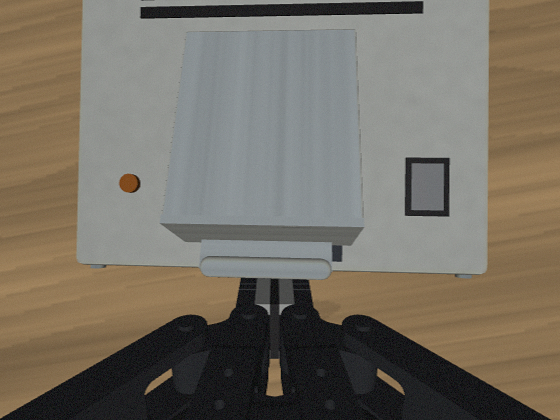

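Request:
servo_tool(moves=[[255,[0.006,-0.002,0.001],0],[255,[0.007,-0.001,0.002],0],[255,[0.007,0,0.002],0],[255,[0.007,0,0.002],0],[255,[0.007,0,0.002],0],[255,[0.003,0,0.001],0],[255,[0,0,0],0],[255,[0,0,0],0]])

```text
time: 20.58
tool_pos: [0.5626, 0.1682, 0.1412]
tcp_rot: [-3.052, 0.291, -0.505]
wrist_force: [-7.7, 1.3, 5.4]
width: 0.002
```

```bash
python3 -c "
from h import *
s=rep();grab('wrist','w17');grab('scene','s17');i=cv2.imread('pics/s17.png')[170:340,230:400];cv2.imwrite('pics/s17c.png',cv2.resize(i,None,fx=3.5,fy=3.5,interpolation=2))"
```

```text
t 20.58 pos [0.5626 0.1682 0.1412] yaw -0.2011 zt [ 0.322  0.003 -0.947] F [-7.72  1.34  5.36] w 0.002
TCPpin [-0.046  -0.0001  0.0512] tip [-0.0382  0.0015  0.0275] tiltx 0.315
```

View pics/w17.png

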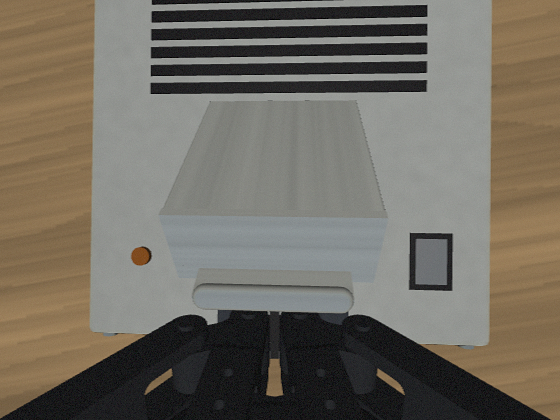

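View pics/s17c.png

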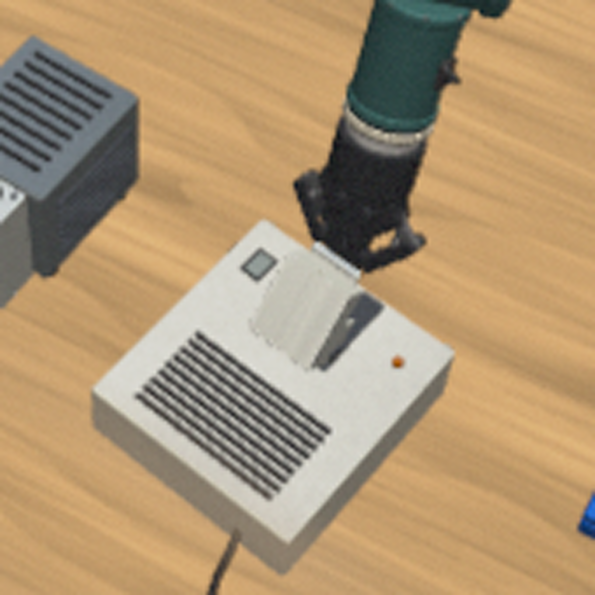

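```bash
python3 -c "
from h import *
i=cv2.imread('pics/s17.png')[235:285,300:350];cv2.imwrite('pics/s17d.png',cv2.resize(i,None,fx=12,fy=12,interpolation=cv2.INTER_CUBIC))
c=load('s17')
for n,p in dict(on=(-.024,0,.032),off=(-.052,0,.032),bead=(-.032,0,.076)).items(): print(n,proj(c,pin2w(*p)))
for u in range(322,340,2): print(u,[w2pin(pw(c,u,v)).round(3)[[0,1,2]].tolist() for v in (258,262,266)])
"
```

```text
on [322.28802238 254.72045499]
off [327.86848896 248.92692075]
bead [325.1776028  245.15435365]
322 [[0.003, 0.017, 0.064], [0.013, 0.025, 0.062], [0.019, 0.03, 0.052]]
324 [[0.002, 0.023, 0.069], [0.007, 0.028, 0.058], [0.01, 0.032, 0.043]]
326 [[0.0, 0.028, 0.073], [0.001, 0.031, 0.055], [-0.002, 0.032, 0.028]]
328 [[-0.005, 0.032, 0.07], [-0.011, 0.031, 0.039], [-0.011, 0.033, 0.018]]
330 [[-0.018, 0.032, 0.054], [-0.019, 0.033, 0.032], [-0.027, 0.031, -0.004]]
332 [[-0.053, 0.019, -0.002], [-0.047, 0.025, -0.011], [-0.033, 0.035, -0.007]]
334 [[-0.058, 0.023, -0.003], [-0.047, 0.032, -0.004], [-0.037, 0.04, -0.008]]
336 [[-0.064, 0.028, -0.005], [-0.052, 0.037, -0.005], [-0.041, 0.045, -0.007]]
338 [[-0.066, 0.033, -0.002], [-0.058, 0.04, -0.009], [-0.047, 0.048, -0.01]]
```

View pics/s17d.png

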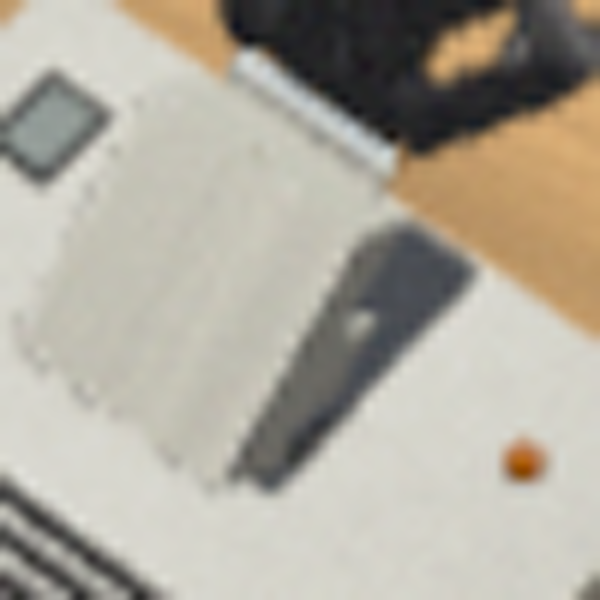

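Request:
servo_tool(moves=[[255,[-0.008,0,-0.001],0],[255,[-0.008,0,-0.002],0],[255,[-0.008,0,-0.002],0],[255,[-0.008,0,-0.001],0],[255,[-0.009,0,0],0],[255,[-0.01,0,0.001],0],[255,[-0.01,0,0.001],0],[255,[-0.008,0,0],0]])

```text
time: 21.35
tool_pos: [0.4958, 0.1821, 0.1229]
tcp_rot: [-3.049, 0.292, -0.515]
wrist_force: [0.0, -0.4, -0.2]
width: -0.001
```

```bash
python3 -c "
from h import *
s=rep();grab('wrist','w18')"
```

```text
t 21.35 pos [0.4958 0.1821 0.1229] yaw -0.2028 zt [ 0.329  0.004 -0.944] F [ 0.03 -0.35 -0.17] w -0.001
TCPpin [-0.1143  0.0004  0.0329] tip [-0.1063  0.0021  0.0093] tiltx 0.322
```

View pics/w18.png

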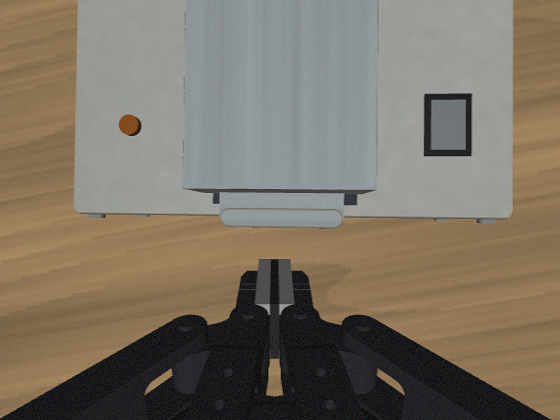

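Request:
servo_tool(moves=[[255,[-0.015,0,-0.005],0],[255,[-0.02,0,-0.01],0],[255,[0,0,-0.03],0],[255,[0,0,-0.03],0],[255,[0,0,-0.03],0],[255,[0,0,-0.015],0],[255,[0,0,0],0],[255,[0,0,0],0]])

```text
time: 22.07
tool_pos: [0.4162, 0.189, 0.226]
tcp_rot: [-3.051, 0.287, -0.511]
wrist_force: [0.4, 0.1, -0.4]
width: 0.001
```

```bash
python3 -c "
from h import *
s=rep();c=grab('scene','s19');grab('top','t19')
o=[]
for f in ('s0','s19'):
  i=cv2.imread('pics/%s.png'%f)[235:285,300:350];o.append(cv2.resize(i,None,fx=8,fy=8,interpolation=cv2.INTER_CUBIC))
cv2.imwrite('pics/cmp.png',np.hstack(o))
P=cloud(c);z=np.where(c['depth']>0,P[:,:,2],0);m=np.zeros(z.shape,bool);m[225:285,295:350]=1;m&=(z>.125)&(z<.2)
Q=P[m];X=np.array([w2pin(p) for p in Q]);A=np.c_[X[:,:2],np.ones(len(X))];k=(X[:,0]>-.065)&(X[:,0]<-.01)&(abs(X[:,1])<.028);print('guard top plane',np.linalg.lstsq(A[k],X[k,2],rcond=None)[0],k.sum())
a=np.linalg.norm(load('s0')['pixels'].astype(float)-c['pixels'],axis=2);print([ (n,a[y0:y1,x0:x1].max()) for n,(x0,y0,x1,y1) in dict(box=(390,290,455,345),mouse=(410,232,442,268),bottle=(150,155,180,195)).items()])
"
```

```text
t 22.07 pos [0.4162 0.189  0.226 ] yaw -0.1985 zt [ 0.326  0.004 -0.945] F [ 0.4   0.14 -0.41] w 0.001
TCPpin [-0.1937 -0.0084  0.136 ] tip [-0.1857 -0.0067  0.1124] tiltx 0.319
guard top plane [ 0.01408827 -0.01101496  0.0499653 ] 277
[('box', np.float64(20.46948949045872)), ('mouse', np.float64(25.238858928247925)), ('bottle', np.float64(16.76305461424021))]
```

View pics/cmp.png

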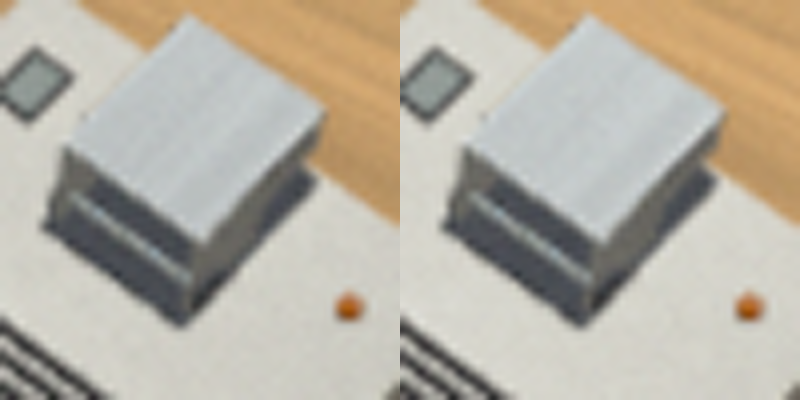

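View pics/s19.png

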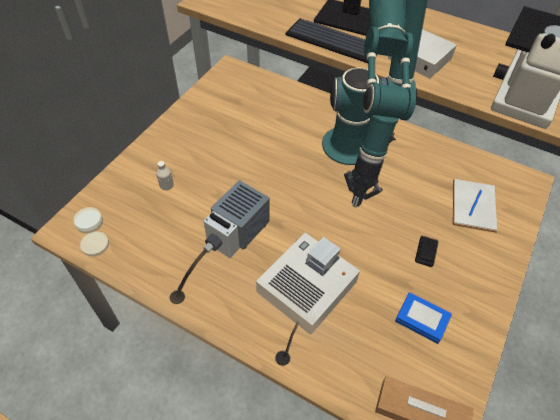

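```bash
python3 -c "
from h import *
c=load('t19');P=cloud(c);m=np.zeros(c['depth'].shape,bool);m[130:165,300:365]=1;m&=(c['depth']>0)&(P[:,:,2]>.155);print('grip z',np.median(P[m][:,2]),m.sum())
c=load('s19')
print('scene grip z',[pw(c,*np.round(proj(c,[.655+.1118*0-.1118*(-d),-.160+d,.165])).astype(int)).round(4) for d in (-.02,0,.02)])
print(bot.finish_job())"
```

```text
grip z 0.16270225483484319 173
scene grip z [array([ 0.6528, -0.1785,  0.1676]), array([ 0.6545, -0.1587,  0.1675]), array([ 0.6593, -0.1372,  0.1671])]
the job is handed in; nothing more can be done
None
```

I closed the shutter, lifted the guard, pushed the toggle to ON and let the guard drop shut. The job was handed in at about 22 s. The one thing I could not see directly is the toggle in its ON position, because the shut guard hides it.

**Shutter:** I pushed the T-grip down with closed fingers until the force rose to 14 N against the stop. The last depth readings put its top at 163 mm (top camera) and 167 mm (scene camera). Fully down is 165 mm, so both agree within the calibration error.

**Guard:** The first two lifts held the guard up. Each time I lowered the fingers towards the toggle, friction on the bead pulled the guard back down, and the tool had crept into a tilt. I corrected this by pressing the fingertips, up to about 22 N, against the rear face of the fixed case until the tool tilted the useful way. The third lift then worked. Afterwards the guard looked identical to the start picture, with its top level within about 1 degree and nothing touching it.

**Toggle:** The position of the fingers is the evidence here. Their front face ended 27 mm in front of the hinge pin, at the toggle's height. That is about 17 mm past the toggle's middle point and at its ON stop, with about 8 N resisting. I did not make a second push to test it.

**Bystanders:** The slide box, bottle and mouse show no change in the scene picture. The arm ended clear of everything.

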